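# Take down the reflux: lay the condenser in its rest, hold the flask clear of the mantle

## Task

Pull the air condenser straight up out of the flask's middle neck and lay it on its side in both notches of the wooden rest, letting go of it there. Then grip the flask, lift it out of the heating mantle until its bottom is at least 3 cm above the mantle's rim, and finish while still holding it there, upright and still, so that I can change the mantle under it. The glass must not be dropped, touch the bench or be tipped over, and leave the other things on the bench where they are.

Things in the scene. Friction and masses are not known exactly. Their poses are not given: they have to be found in the camera images.
- mantle: Heating mantle, fixed: white upright cylinder 156 mm in diameter, 90 mm tall, with a blue panel, black knob and red switch on its -x side, sticking out to 100 mm from the axis. In its top an open round nest, 88 mm wide and 42 mm deep, where the flask sits loosely (1.5 mm play), the top half of its bulb looking out. Origin on its axis at the bench; z up.
- mantle_rim (a point): Point on the mantle's axis level with its top rim, 90 mm above the bench; axes as the mantle's.
- flask: Three-necked amber glass flask, 0.25-0.5 kg, bottom-heavy, loose and upright in the nest. Bulb 85 mm wide, its middle 39 mm above the origin. Straight middle neck 30 mm wide, free from 85 mm up to its open rim at 133 mm, and on the flask's +y and -y sides. Side necks with blue stoppers lean 35 degrees to +x and -x, reaching 65 mm out, 120 mm up. Origin under the bulb; z up.
- flask_neck (a point): Centre of the open rim of the flask's middle neck, 133 mm above the flask's origin; axes as the flask's.
- condenser: Clear glass tube 195 mm long, 0.06-0.11 kg, upright in the middle neck; pulls straight out. Origin in the middle of its plain body, 21 mm wide from z = -65 to +65 mm. Top: socket 30 mm wide with green band (to +87). Below: shoulder 28 mm wide (to -70) sitting on the neck's rim, white cone 22 to 20 mm wide (to -99) hanging in the neck with play, drip tip 10 mm wide (to -108). Yaw means nothing.
- rest: Wooden glassware rest, fixed: base 150 (x) by 70 (y) by 10 mm, two upright yokes 8 mm thick at x = -50 and +50 mm, each with a cork-faced V notch (45 degree sides, 45 mm wide at the top, arms' tops 70 mm above the bench). A tube lies in both notches along the rest's x axis; either end may point either way. 92 mm free between the yokes, down to the base. Origin under the base's middle, z up.
- rest_line (a point): Point 62 mm above the bench over the middle of the rest: here the axis of the condenser's 21 mm body runs when it lies in the notches; axes as the rest's.
- table: The bench, its top at height 0.
- cork_ring: Bystander, leave it alone. Cork ring lying flat, 100 mm outer, 56 mm inner diameter, 30 mm high. Origin under its middle.
- blue_jar: Bystander, leave it alone. Small white jar with blue lid, 50 mm in diameter, 55 mm high. Origin under its middle.
- beaker: Bystander, leave it alone. Glass beaker, 68 mm in diameter, 85 mm high. Origin under its middle.
- amber_bottle: Bystander, leave it alone. Brown glass bottle with black cap, 68 mm in diameter, 150 mm high. Origin under its middle.
- wash_bottle: Bystander, leave it alone. White wash bottle with red cap and bent red spout, 64 mm in diameter, 175 mm high. Origin under its middle.
- spanner: Bystander, leave it alone. Steel spanner lying flat on the bench.
- scoop: Bystander, leave it alone. Spoon-shaped scoop lying flat on the bench.
There are look-alikes about, which are no part of the job. Of the things shaped like the condenser, the clear one is meant.

How it is judged:
On the way, in this order (a step that is already met when the one before it is completed fails the run):
1. the condenser lies in both notches of the rest, let go and at rest, with the flask still standing in the mantle (angle between the z axis of condenser and the x axis of rest, either way round below 0.15 rad and x of condenser in the frame of rest_line between -0.025 and 0.025 m and y of condenser in the frame of rest_line between -0.008 and 0.008 m and z of condenser in the frame of rest_line between -0.008 and 0.008 m and contact force between condenser and rest above 0.1 N and contact force between condenser and the fingers below 0.05 N and linear speed of condenser below 0.03 m/s and z of flask in the frame of mantle_rim below -0.02 m), for 0.3 s.
2. the flask is held in the fingers, upright and still, its bottom clear above the mantle's rim (z of flask in the frame of mantle_rim above 0.028 m and angle between flask's own z axis and vertical below 0.12 rad and linear speed of flask below 0.03 m/s and angular speed of flask below 0.3 rad/s and contact force between flask and the fingers above 1 N and contact force between flask and mantle below 0.05 N and contact force between flask and rest below 0.05 N and contact force between flask and condenser below 0.05 N and contact force between flask and table below 0.05 N and contact force between flask and cork_ring below 0.05 N and contact force between flask and blue_jar below 0.05 N and contact force between flask and beaker below 0.05 N and contact force between flask and amber_bottle below 0.05 N and contact force between flask and wash_bottle below 0.05 N and contact force between flask and spanner below 0.05 N and contact force between flask and scoop below 0.05 N), for 0.2 s.
At the end, for the whole second after the job is handed in: Condenser lies untouched in both notches (axis within 8 mm and 0.15 rad of the rest's line, middle within 25 mm); flask carried by the fingers alone, bottom over 28 mm above the mantle's rim, tilted under 0.12 rad, still (under 0.03 m/s, 0.3 rad/s) (all of step 2 and angle between the z axis of condenser and the x axis of rest, either way round below 0.15 rad and x of condenser in the frame of rest_line between -0.025 and 0.025 m and y of condenser in the frame of rest_line between -0.008 and 0.008 m and z of condenser in the frame of rest_line between -0.008 and 0.008 m and contact force between condenser and rest above 0.1 N and contact force between condenser and the fingers below 0.05 N and linear speed of condenser below 0.03 m/s); the arm keeps its last pose, push and grip.
It fails at once if the condenser touches the bench (contact force between condenser and table above 0.05 N).
It fails at once if the flask touches the bench (contact force between flask and table above 0.05 N).
It fails at once if the flask is tipped more than 30 degrees (angle between flask's own z axis and vertical above 0.52 rad).
It fails at once if the condenser or the flask is dropped (moving faster than 0.6 m/s out of the fingers) ((linear speed of condenser above 0.6 m/s and contact force between condenser and the fingers below 0.05 N) or (linear speed of flask above 0.6 m/s and contact force between flask and the fingers below 0.05 N)).
It fails at once if another thing on the bench is moved more than 2 cm (distance of any of cork_ring, blue_jar, beaker, amber_bottle, wash_bottle, spanner, scoop from where it was at the start of the episode above 0.02 m).
It also fails if it takes over 61 s, if anything falls off the work surface, if the arm or the gripper's body presses on something with over 40 N, if the wrist force passes 120 N, or if a joint passes its speed limit or range.

## Robot

A 7-joint arm with a two-finger parallel gripper is mounted at the origin on the work surface. World frame = base frame: x ahead of the robot, y to its left, z up, the work surface at z = 0. Lengths are in m, angles in rad, forces in N, time in s.
With the tool pointing down it reaches from about 0.4 to 0.85 m from the base axis. Payload 4.5 kg.
Tool frame: the origin (TCP) lies on the mounting face of the last link; the fingertips stand 166 mm ahead of it and the grasp point (between the pads) lies 147 mm ahead of it; z points along the fingers, y is the direction in which the jaws open and shut (so a half turn about z gives the same grasp; the last joint's range is limited). The gripper opens to 88 mm and grips with 3 to 60 N. Pads are 18 mm wide; open, the fingers measure 123 mm over their backs; the gripper's body (75 mm by 187 mm) begins 45 mm behind the grasp point.
Start: joints at [-1.074, 0.689, -0.195, 1.565, 0.157, 0.902, -0.215], TCP at [0.279, 0.559, 0.405] pointing down, gripper open.
Joint ranges: [-3.01, 3.01], [-0.46, 2.08], [-1.47, 1.51], [0.13, 2.56], [-1, 4.14], [0.04, 2.09], [-2.66, 2.66]. Speed limits (rad/s): [2.57, 2.57, 3.14, 3.14, 3.14, 3.14, 3.14].

## Interface

Orientations are given as a unit quaternion [x, y, z, w].
In Python, from bench import r gives the robot as it stands.
- The arm moves only by the tool apply_moves, never from a script. Its argument "targets" is a list that holds one entry, the list of rows, each a list of 7 numbers: the turn, a rotation vector about the tool's x, y, z as a fraction of full scale, then the shift along the tool's x, y, z as a fraction of full scale, then the closure, from -1 (fully open) to 1 (shut). In form: [[[rx, ry, rz, tx, ty, tz, jaw], ...]]. A call has 1 to 10 rows; each row is the pose to reach, as a shift and turn from the pose measured when the call began, along the tool's axes at that moment; what a row does not reach only later rows make up. Full scale, the value 1, is 0.2 m for a shift and 30 degrees for a turn. A row lasts 1/8 s, in which the tool goes at most 62.5 mm and 10.7 degrees, less where a joint would pass 70% of its speed; a pose out of reach is approached as far as the arm can. A call with a number of a shift or a turn outside -1 to 1 is refused whole. A call with a gripper value outside its range is refused whole. The fingers move at their own pace and stop on an object; "force" is the grip in N (left out, the last holds). Time passes only in rows, so rows that repeat a pose let the fingers close. It gives the time, the measured TCP pose, the force and the opening at its end, in the units of the state.
- r.read_state(): the state, without advancing time (a new reading comes with each control period).
- r.camera(name): name is "scene" or "top" or "wrist"; returns a dict with "color" (420x560x3 uint8, red, green, blue), "mtx" (3x3 intrinsics, pixels), "distortion" ([k1, k2, p1, p2, k3] as OpenCV has them; the pictures are not rectified), "view" (4x4, takes a point from world to camera coordinates). Camera axes: x right, y down, z forward; pixel columns grow to the right and rows downward; lengths in m; the calibration is good to about 2 mm. A picture is of the moment at which its call begins. There is no depth.
- r.hand_in(): hands the job in, once; it reports no verdict.
Trained networks look in a picture, given as the dict that the camera call returned (one of the last four; its "shot" number tells which), for a name from the list of things; names that differ only in an ending like _2 or _b are one class to them, and where a whole thing is asked for, a point or a joint stands for the part that bears it (a point fixed in the world has none). Each returns a list of dicts, best first, with "conf" (0 to 1); they miss things now and then, are a little off and sometimes report something else, mostly with a low value. They report only what shows in the picture. A call takes as long as a camera call. They do not tell look-alikes from the thing itself.
- r.trace(picture, label): "mask" (420x560 bool, what is visible of it).
- r.pinpoint(picture, label): "xyz" ([x, y, z] in m, in the coordinates of the camera as it stood for that picture, good to about 4 mm: a listed point, or the origin of a listed thing).
The state is a dict: "clock": time; "qpos": joint angles; "dq": joint speeds; "joint_efforts": joint torques, N m; "position": TCP position; "orientation": TCP orientation; "ft_force": force on the tool from outside, world axes, zero at the start; "ft_torque": the same for the moment, N m; "finger_gap": opening from 0.0 (shut) to 1.0 (fully open).
Only numpy, scipy, OpenCV 4.12 (cv2) and the standard library are available. Lean on these libraries where they do the work, as an engineer would, in place of code of your own. Each camera call takes 0.05 s, during which the arm holds its last target.

## Working session

There is one attempt and no reset: what is moved stays moved. The work goes in short steps, Python scripts to look and compute and a tool call to move; the robot and the scene stay as the last step left them, time stands still between calls to the robot, and variables do not carry over. Pictures are saved under pics/ and viewed, and the job is handed in when it is done.

Besides the shell and the picture viewer there is one more tool, called by a JSON object that holds its "op" and its "data". apply_moves: Moves the arm, as the interface text tells. Its arguments: {"type":"object","properties":{"targets":{"type":"array"},"force":{"type":"number"}},"required":["targets"]}

```bash
ls; mkdir -p pics; python3 - <<'E'
from bench import r
import cv2
print(r.read_state())
for n in ["scene","top","wrist"]:
    p=r.camera(n); cv2.imwrite(f"pics/{n}0.png",p["color"][:,:,::-1]); print(n,p["mtx"].tolist(),p["view"].round(3).tolist(),p["distortion"])
    if n!="wrist":
        for l in ["mantle","flask","flask_neck","condenser","rest","rest_line"]:
            import numpy as np
            V=np.array(p["view"]);
            for d in r.pinpoint(p,l)[:4]:
                w=V[:3,:3].T@(np.array(d["xyz"])-V[:3,3]); c=np.array(d["xyz"])
                uv=cv2.projectPoints(c.reshape(1,3),np.zeros(3),np.zeros(3),np.array(p["mtx"]),np.array(p["distortion"]))[0].ravel()
                print(n,l,round(d["conf"],2),w.round(4),uv.round(0))
E
```

```text
pics
{'clock': 0.0, 'qpos': array([-1.07416538,  0.68997327, -0.1945179 ,  1.56637329,  0.15728044,
        0.90249348, -0.21512923]), 'dq': array([-0.00041587, -0.0007639 ,  0.00039504,  0.00136486, -0.00060015,
       -0.00058516, -0.00129834]), 'joint_efforts': array([-7.39701372e-04, -5.27556109e+01, -1.26685180e+00, -1.53430867e+01,
       -5.25419635e-02,  6.58480873e-03,  1.77500128e-04]), 'position': array([0.27892086, 0.55892932, 0.40390873]), 'orientation': array([ 2.29331228e-01,  9.73347998e-01, -9.15781703e-04, -1.54589934e-04]), 'ft_force': array([0.38967127, 0.08883323, 0.54114513]), 'ft_torque': array([ 0.02633713,  0.03553325, -0.04510641]), 'finger_gap': 1.0039880148919846}
scene [[460.71191346878794, 0.0, 279.4217038010096], [0.0, 460.71191346878794, 212.55056229267197], [0.0, 0.0, 1.0]] [[-0.577, 0.817, -0.003, 0.274], [0.567, 0.398, -0.721, -0.2], [-0.588, -0.417, -0.692, 1.776], [0.0, 0.0, 0.0, 1.0]] [-0.02459136  0.          0.          0.          0.        ]
scene mantle 0.59 [ 0.5473  0.1999 -0.0016] [320. 277.]
scene flask 0.71 [ 0.7823 -0.0144 -0.0011] [21
[... 1036 characters left out ...]
7542 -0.2112 -0.0044] [362. 136.]
top flask_neck 0.92 [0.547  0.1999 0.1806] [212. 195.]
top condenser 0.55 [0.5572 0.3471 0.1075] [161. 195.]
top condenser 0.48 [0.6171 0.0065 0.1121] [289. 174.]
top condenser 0.47 [0.3592 0.1299 0.1112] [241. 271.]
top condenser 0.47 [0.4579 0.05   0.1072] [272. 233.]
top rest 0.55 [ 0.4504 -0.18    0.0009] [353. 239.]
top rest_line 0.74 [ 0.452  -0.1778  0.0638] [356. 237.]
wrist [[294.0234346438908, 0.0, 277.2564599539242], [0.0, 294.0234346438908, 213.69032962431112], [0.0, 0.0, 1.0]] [[0.446, 0.895, 0.0, -0.625], [0.854, -0.425, 0.299, -0.041], [0.268, -0.133, -0.954, 0.39], [0.0, 0.0, 0.0, 1.0]] [0.01379518 0.         0.         0.         0.        ]
```

View pics/scene0.png

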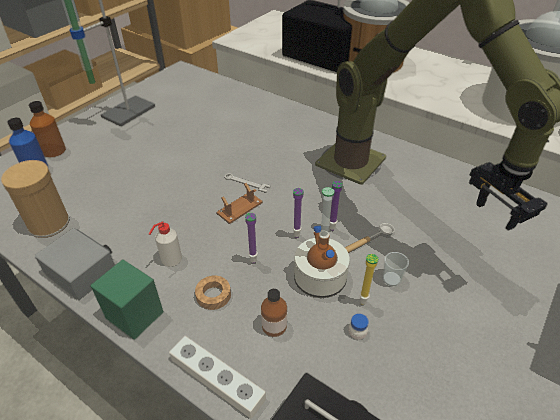

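View pics/top0.png

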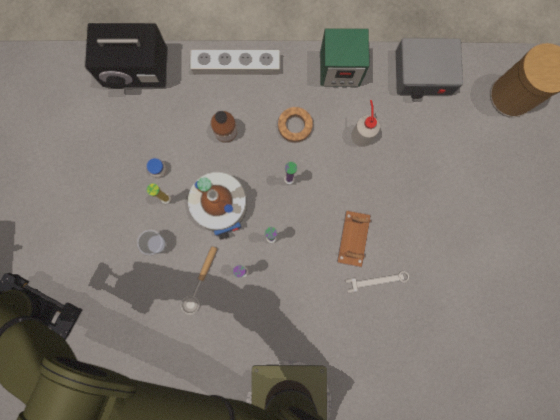

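View pics/wrist0.png

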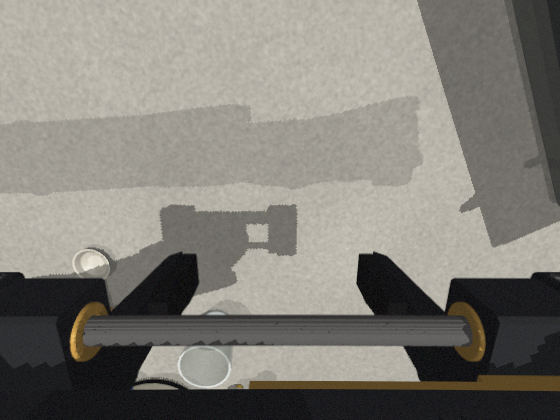

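The clear condenser stands in the flask at scene (325,205). Look-alikes are the purple tubes at (297,212), (334,205) and (251,238), and the yellow one at (369,277). Next I'll take close crops and measure the yaw of the rest and the flask.

```bash
cat > h.py <<'E'
from bench import r
import cv2, numpy as np
from scipy.spatial.transform import Rotation as R
def P(p,X):
    V=np.array(p["view"]); return cv2.projectPoints(np.array(X,float).reshape(-1,3),cv2.Rodrigues(V[:3,:3])[0],V[:3,3],np.array(p["mtx"]),np.array(p["distortion"]))[0].reshape(-1,2)
def ray(p,uv):
    V=np.array(p["view"]);n=cv2.undistortPoints(np.array(uv,float).reshape(-1,1,2),np.array(p["mtx"]),np.array(p["distortion"])).reshape(-1,2)
    d=np.c_[n,np.ones(len(n))]@V[:3,:3]; c=-V[:3,:3].T@V[:3,3]; return c,d
def onz(p,uv,z):
    c,d=ray(p,uv); return c+d*((z-c[2])/d[:,2])[:,None]
def st():
    s=r.read_state(); Rm=R.from_quat(s["orientation"]).as_matrix()
    print("t",round(s["clock"],2),"pos",s["position"].round(4),"q",s["qpos"].round(3).tolist(),"F",s["ft_force"].round(2),"gap",round(s["finger_gap"],3)); print(Rm.round(3).tolist(),"grasp",(s["position"]+.147*Rm[:,2]).round(4))
    open("log.txt","a").write(repr([s["qpos"].tolist(),s["position"].tolist(),s["orientation"].tolist()])+"\n")
    return s,Rm
E
python3 - <<'E'
from h import *
st()
p=r.camera("top"); q=r.camera("scene")
m=r.trace(p,"rest")[0]["mask"].astype(np.uint8)
print(cv2.minAreaRect(np.argwhere(m)[:,::-1].astype(np.float32)))
def crop(p,u,v,w,h,k,n,f=None):
    im=cv2.resize(p["color"][v:v+h,u:u+w,::-1],None,fx=k,fy=k,interpolation=cv2.INTER_CUBIC); 
    cv2.imwrite(n,im); return im
crop(p,180,165,100,75,8,"pics/c_flask_top.png")
crop(p,310,195,100,75,8,"pics/c_rest_top.png")
crop(q,285,170,100,135,4,"pics/c_flask_sc.png")
crop(q,205,165,80,60,8,"pics/c_rest_sc.png")
for pp,n in((p,"top"),(q,"scene")):
  for l in ["cork_ring","blue_jar","beaker","amber_bottle","wash_bottle","rest_line","rest","flask","flask_neck","mantle_rim","condenser"]:
    V=pp["view"]
    for d in r.pinpoint(pp,l)[:5]: print(n,l,round(d["conf"],2),(V[:3,:3].T@(np.array(d["xyz"])-V[:3,3])).round(3))
E
```

```text
t 0.75 pos [0.279  0.5593 0.4048] q [-1.074, 0.689, -0.195, 1.565, 0.157, 0.903, -0.215] F [-0.5   0.38  0.08] gap 1.0
[[-0.895, 0.446, 0.0], [0.446, 0.895, 0.0], [0.0, 0.0, -1.0]] grasp [0.279  0.5593 0.2578]
((353.81085205078125, 238.6351318359375), (26.139440536499023, 53.26527404785156), 9.462322235107422)
top cork_ring 0.67 [ 0.783 -0.014 -0.004]
top blue_jar 0.63 [0.646 0.378 0.003]
top beaker 0.56 [0.431 0.38  0.006]
top amber_bottle 0.77 [ 0.764  0.187 -0.001]
top amber_bottle 0.26 [ 0.333 -0.245  0.004]
top wash_bottle 0.55 [ 0.755 -0.211 -0.005]
top rest_line 0.84 [ 0.451 -0.179  0.065]
top rest 0.69 [ 0.448 -0.183  0.002]
top flask 0.58 [0.546 0.199 0.047]
top flask 0.53 [0.646 0.379 0.002]
top flask_neck 0.96 [0.551 0.199 0.176]
top flask_neck 0.72 [ 0.781 -0.012 -0.   ]
top flask_neck 0.57 [ 0.756 -0.21  -0.005]
top mantle_rim 0.66 [0.553 0.194 0.092]
top condenser 0.73 [0.557 0.348 0.106]
top condenser 0.72 [0.617 0.005 0.113]
top condenser 0.62 [0.553 0.201 0.252]
top condenser 0.52 [0.456 0.055 0.11 ]
top condenser 0.5 [0.359 0.128 0.109]
scene cork_ring 0.7 [ 0.783 -0.012  0.001]
scene blue_jar 0.8 [0.648 0.379 0.   ]
scene beaker 0.63 [ 0.433  0.378 -0.001]
scene amber_bottle 0.71 [0.766 0.188 0.001]
scene wash_bottle 0.9 [ 0.753 -0.218 -0.001]
scene rest_line 0.76 [ 0.455 -0.185  0.055]
scene rest 0.59 [ 0.449 -0.182 -0.002]
scene flask 0.62 [0.549 0.199 0.048]
scene flask_neck 0.97 [0.55  0.197 0.181]
scene mantle_rim 0.83 [0.547 0.193 0.09 ]
scene condenser 0.89 [0.452 0.052 0.109]
scene condenser 0.88 [0.56  0.348 0.11 ]
scene condenser 0.72 [0.549 0.2   0.092]
scene condenser 0.68 [0.357 0.128 0.104]
scene condenser 0.62 [0.547 0.199 0.253]
```

View pics/c_flask_top.png

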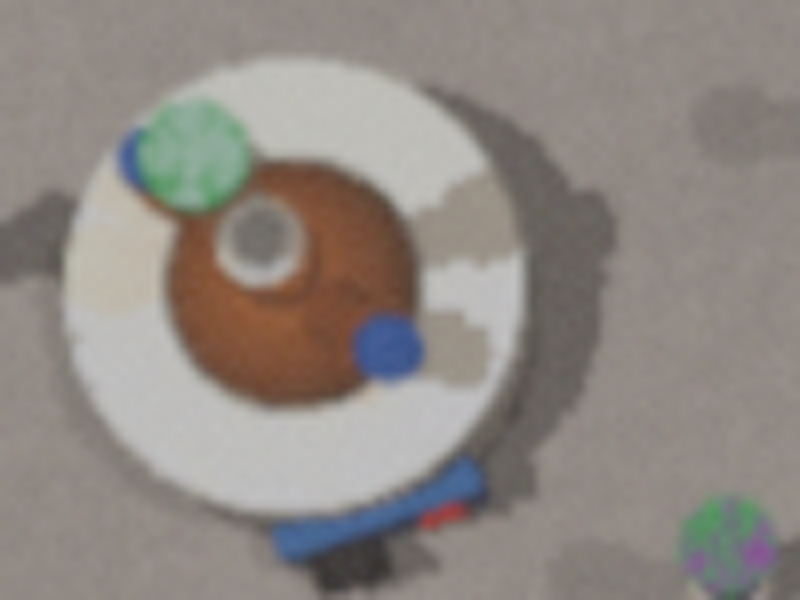

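View pics/c_rest_top.png

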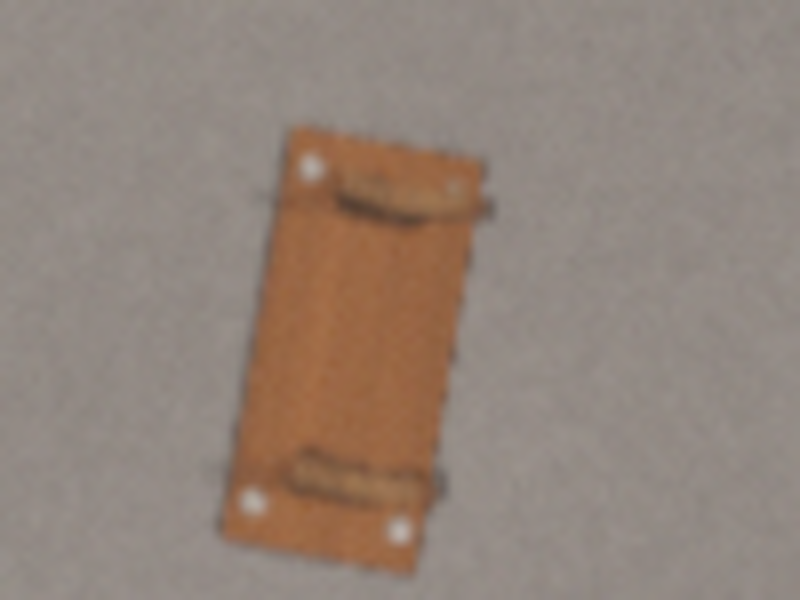

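View pics/c_flask_sc.png

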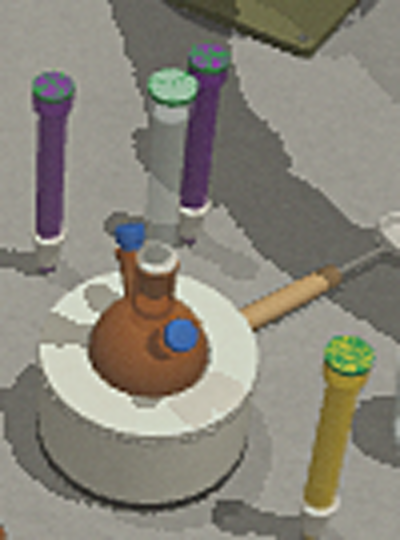

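View pics/c_rest_sc.png

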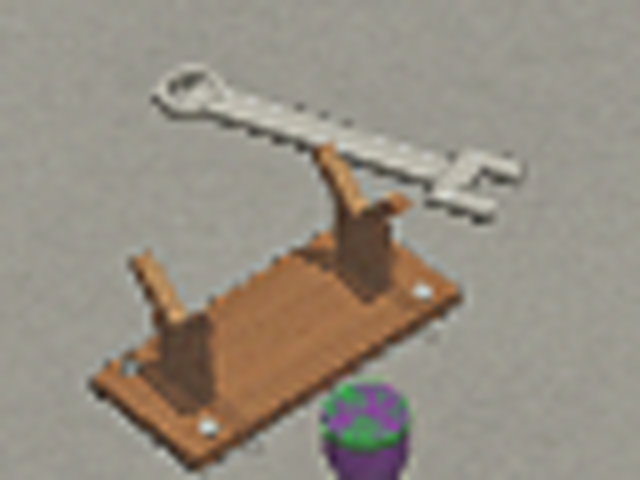

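```bash
python3 - <<'E'
from h import *
p=r.camera("top"); q=r.camera("scene")
c=np.array([[290,130],[482,158],[412,572],[222,540]])/8+[310,195]
w=onz(p,c,.01); print(w.round(4), w.mean(0).round(4)); a=(w[0]+w[1]-w[2]-w[3]); print("yaw rest",np.degrees(np.arctan2(a[1],a[0])))
print([np.linalg.norm(w[i]-w[i-1]).round(3) for i in range(4)])
b=np.array([[388,347],[130,158]])/8+[180,165]
w=onz(p,b,.166); print("stoppers",w.round(4)); d=w[0]-w[1]; print(np.degrees(np.arctan2(d[1],d[0])))
w=onz(p,np.array([[193,155]])/8+[180,165],.338); print("cond top",w.round(4))
w=onz(p,np.array([[260,242]])/8+[180,165],.181); print("neck",w.round(4))
b=np.array([[180,335],[131,236]])/4+[285,170]; print("sc stop",onz(q,b,.166).round(4))
print("cond",onz(q,np.array([[173,86]])/4+[285,170],.338).round(4), "neck",onz(q,np.array([[158,256]])/4+[285,170],.181).round(4))
# mantle rim ellipse top
e=np.array([[295,57],[64,290],[528,290],[295,515]])/8+[180,165]; print(onz(p,e,.09).round(4))
# kinematics orientation test
s=r.read_state(); qq=s["qpos"]
import itertools
Rm=R.from_quat(s["orientation"]).as_matrix()
ax="zyzyzyz"
for sg in itertools.product([1,-1],repeat=7):
    M=np.eye(3)
    for a,g,t in zip(ax,sg,qq): M=M@R.from_euler(a,g*t).as_matrix()
    if np.linalg.norm(M[:,2]-Rm[:,2])<.02: 
        D=M.T@Rm; print(sg,R.from_matrix(D).as_rotvec().round(3))
E
```

```text
[[ 0.53   -0.1609  0.01  ]
 [ 0.5204 -0.2292  0.01  ]
 [ 0.3739 -0.2019  0.01  ]
 [ 0.3847 -0.1353  0.01  ]] [ 0.4523 -0.1818  0.01  ]
yaw rest -10.271352986770033
[np.float64(0.147), np.float64(0.069), np.float64(0.149), np.float64(0.067)]
stoppers [[0.5161 0.1602 0.166 ]
 [0.5765 0.2439 0.166 ]]
-125.82756338769721
cond top [[0.5473 0.1996 0.338 ]]
neck [[0.5473 0.1998 0.181 ]]
sc stop [[0.5856 0.242  0.166 ]
 [0.5268 0.1675 0.166 ]]
cond [[0.55   0.2011 0.338 ]] neck [[0.5452 0.1994 0.181 ]]
[[0.625  0.2005 0.09  ]
 [0.5445 0.2768 0.09  ]
 [0.5455 0.1203 0.09  ]
 [0.469  0.1972 0.09  ]]
(1, 1, 1, 1, 1, 1, 1) [-0.     0.    -0.645]
(1, 1, 1, 1, 1, 1, -1) [-0.     0.    -1.075]
(1, 1, -1, 1, -1, 1, 1) [-0.     0.    -0.147]
(1, 1, -1, 1, -1, 1, -1) [-0.     0.    -0.578]
(1, -1, 1, -1, 1, -1, 1) [-0.    -0.    -0.645]
(1, -1, 1, -1, 1, -1, -1) [-0.    -0.    -1.075]
(1, -1, -1, -1, -1, -1, 1) [-0.    -0.    -0.147]
(1, -1, -1, -1, -1, -1, -1) [-0.    -0.    -0.578]
(-1, 1, 1, 1, 1, 1, 1) [-0.     0.     1.503]
(-1, 1, 1, 1, 1, 1, -1) [-0.     0.     1.073]
(-1, 1, -1, 1, -1, 1, 1) [0.    0.    2.001]
(-1, 1, -1, 1, -1, 1, -1) [ 0.    -0.     1.571]
(-1, -1, 1, -1, 1, -1, 1) [-0.    -0.     1.503]
(-1, -1, 1, -1, 1, -1, -1) [-0.    -0.     1.073]
(-1, -1, -1, -1, -1, -1, 1) [-0.    -0.     2.001]
(-1, -1, -1, -1, -1, -1, -1) [-0.    -0.     1.571]
```

{"op": "apply_moves", "data": {"targets": [[[0,0.3,0.2,-0.35,-0.1,-0.1,-1],[0,0.5,0.4,-0.65,-0.2,-0.25,-1],[0,0.5,0.4,-0.65,-0.2,-0.25,-1],[0,0.5,0.4,-0.65,-0.2,-0.25,-1]]]}}

```text
clock: 2.6
position: [0.3785, 0.4648, 0.4552]
orientation: [0.329, 0.936, 0.031, -0.126]
ft_force: [-0.2, 0.0, -1.3]
finger_gap: 1.005
```

```bash
cat > kin.py <<'E'
import numpy as np
from scipy.spatial.transform import Rotation as R
ax="zyzyzyz"; sg=[-1,1,-1,1,-1,1,-1]
def fk(q,L):
    # L: d1, upper(z,x off), fore(z,x), wrist, x off shoulder
    M=np.eye(3); p=np.zeros(3)
    off=[None,[0,0,L[0]],None,[L[4],0,L[1]],None,[L[5],0,L[2]],None]
    for i in range(7):
        if i==1: p=p+M@np.array([L[6],0,L[0]])
        if i==3: p=p+M@np.array([L[4],0,L[1]])
        if i==5: p=p+M@np.array([L[5],0,L[2]])
        M=M@R.from_euler(ax[i],sg[i]*q[i]).as_matrix()
        if i==3: p=p+M@np.array([L[7],0,0])
    p=p+M@np.array([0,0,L[3]])
    return p, M@R.from_euler("z",np.pi/2).as_matrix()
E
python3 - <<'E'
from h import *; from kin import *
st()
from scipy.optimize import least_squares
D=[eval(l) for l in open("log.txt")]
def f(x,n): 
    L=np.zeros(8);L[:n]=x
    return np.concatenate([fk(q,L)[0]-p for q,p,o in D])
a=least_squares(f,[.3,.4,.4,.1],args=(4,)); print(a.x.round(4),f(a.x,4).round(4))
for q,p,o in D: print((fk(q,np.zeros(8))[1]-R.from_quat(o).as_matrix()).round(3).max())
E
```

```text
t 2.6 pos [0.3785 0.4648 0.4552] q [-0.712, 0.622, -0.323, 1.568, -0.089, 0.983, -0.033] F [-0.19  0.03 -1.29] gap 1.005
[[-0.752, 0.622, -0.216], [0.607, 0.782, 0.14], [0.256, -0.026, -0.966]] grasp [0.3468 0.4853 0.3132]
[0.0844 0.8081 0.159  0.205 ] [-0.0036  0.0135 -0.0002 -0.0063 -0.0097  0.0002]
-0.0
-0.0
```

```bash
cat >> h.py <<'E'
def mk(az,pitch):
    """tool pose: pitch 0 = horizontal pointing to azimuth az (x down); pitch 90 = down, x = -az dir"""
    a=np.radians(az);b=np.radians(pitch); d=np.array([np.cos(a),np.sin(a),0]); Z=np.array([0,0,1.])
    z=d*np.cos(b)-Z*np.sin(b); x=-d*np.sin(b)-Z*np.cos(b); return np.c_[x,np.cross(z,x),z]
def to(g,Rt,s=None):
    """fractions to bring grasp point to g with orientation Rt"""
    s=s or r.read_state(); Rm=R.from_quat(s["orientation"]).as_matrix()
    t=np.array(g)-.147*Rt[:,2]; dl=Rm.T@(t-s["position"])/.2; rv=R.from_matrix(Rm.T@Rt).as_rotvec()/np.radians(30)
    print("TCP",t.round(4),"rot",rv.round(3).tolist(),"shift",dl.round(4).tolist()); return rv,dl
E
python3 - <<'E'
from h import *
st(); to([.45,.29,.32],mk(-40,60))
E
```

```text
t 2.6 pos [0.3785 0.4648 0.4552] q [-0.712, 0.622, -0.323, 1.568, -0.089, 0.983, -0.033] F [-0.19  0.03 -1.29] gap 1.005
[[-0.752, 0.622, -0.216], [0.607, 0.782, 0.14], [0.256, -0.026, -0.966]] grasp [0.3468 0.4853 0.3132]
TCP [0.3937 0.3372 0.4473] rot [-0.043, -1.494, 0.057] shift [-0.4543, -0.4505, -0.0674]
```

{"op": "apply_moves", "data": {"targets": [[[0,-0.35,0,-0.1,-0.1,0,-1],[0,-0.7,0,-0.2,-0.2,-0.1,-1],[0,-1,0.05,-0.35,-0.35,-0.1,-1],[0,-1,0.05,-0.45,-0.45,-0.07,-1],[0,-1,0.05,-0.45,-0.45,-0.07,-1]]]}}

```text
clock: 3.22
position: [0.3911, 0.3382, 0.4471]
orientation: [0.336, 0.933, -0.059, 0.119]
ft_force: [-0.0, 0.0, -0.2]
finger_gap: 1.0
```

```bash
python3 - <<'E'
from h import *; from kin import *
st()
to([.45,.29,.32],mk(-40,30))
E
```

```text
t 3.23 pos [0.3911 0.3382 0.4471] q [-0.872, 0.495, -0.018, 1.849, 0.363, 0.863, -0.255] F [-0.04  0.04 -0.18] gap 1.0
[[-0.746, 0.64, 0.183], [0.612, 0.768, -0.189], [-0.262, -0.029, -0.965]] grasp [0.4181 0.3104 0.3053]
TCP [0.3525 0.3718 0.3935] rot [-0.041, -1.494, 0.04] shift [0.3173, 0.0132, 0.1913]
```

{"op": "apply_moves", "data": {"targets": [[[0,-0.35,0,0.1,0,0.05,-1],[0,-0.7,0,0.2,0,0.1,-1],[-0.05,-1,0.05,0.3,0,0.15,-1],[-0.05,-1,0.05,0.3,0,0.15,-1]]]}}

```text
clock: 3.72
position: [0.3481, 0.374, 0.4002]
orientation: [0.314, 0.869, -0.129, 0.361]
ft_force: [0.9, 0.0, 0.7]
finger_gap: 0.996
```

```bash
python3 - <<'E'
from h import *; from kin import *
st()
to([.45,.29,.32],mk(-40,0))
from scipy.optimize import least_squares
D=[eval(l) for l in open("log.txt")]
def f2(x):
    d1,u,f,w,ux,fx,bx,ex,*b=x
    L=[d1,u,f,w,ux,fx,bx,ex]
    return np.concatenate([fk(q,L)[0]+[*b,0]-p for q,p,o in D]+[1e-4*np.array(x)])
a=least_squares(f2,[.3,.4,.4,.1]+[0]*6); print(a.x.round(4),(f2(a.x)[:3*len(D)]*1000).round(1))
E
```

```text
t 3.73 pos [0.3481 0.374  0.4002] q [-1.299, 0.644, 0.274, 1.96, 0.807, 0.909, -0.811] F [0.86 0.03 0.75] gap 0.996
[[-0.543, 0.638, 0.546], [0.452, 0.77, -0.45], [-0.708, 0.002, -0.707]] grasp [0.4283 0.3077 0.2963]
TCP [0.3374 0.3845 0.32  ] rot [0.012, -1.499, -0.0] shift [0.3365, 0.0055, 0.2305]
[ 0.2789  0.6269  0.3006  0.228  -0.0269 -0.0274 -0.0056 -0.0209  0.0289
 -0.0231] [ 0.3 -0.4 -1.8 -0.1  0.1  1.  -0.1  0.1  1.   0.1  0.1 -0.5 -0.3  0.1
  0.3]
```

```bash
python3 - <<'E'
from h import *
to([.455,.275,.30],mk(-40,15))
E
```

```text
TCP [0.3462 0.3663 0.338 ] rot [0.012, -0.999, 0.001] shift [0.2074, -0.0362, 0.2319]
```

{"op": "apply_moves", "data": {"targets": [[[0,-0.35,0,0.07,0,0.07,-1],[0,-0.7,0,0.14,-0.02,0.15,-1],[0.01,-1,0,0.21,-0.04,0.23,-1],[0.01,-1,0,0.21,-0.04,0.23,-1]]]}}

```text
clock: 4.22
position: [0.345, 0.3669, 0.3357]
orientation: [0.269, 0.747, -0.21, 0.571]
ft_force: [0.1, -0.7, -0.2]
finger_gap: 1.001
```

```bash
python3 - <<'E'
from h import *
st()
to([.470,.264,.265],mk(-40,0))
E
```

```text
t 4.22 pos [0.345  0.3669 0.3357] q [-1.481, 0.939, 0.476, 2.036, 1.066, 1.046, -1.184] F [ 0.13 -0.68 -0.24] gap 1.001
[[-0.203, 0.641, 0.74], [0.163, 0.767, -0.62], [-0.966, -0.005, -0.26]] grasp [0.4538 0.2757 0.2975]
TCP [0.3574 0.3585 0.265 ] rot [0.002, -0.503, 0.011] shift [0.3219, 0.0093, 0.164]
```

{"op": "apply_moves", "data": {"targets": [[[0,-0.25,0,0.1,0,0.05,-1],[0,-0.5,0,0.2,0,0.1,-1],[0,-0.5,0.01,0.32,0.01,0.16,-1],[0,-0.5,0.01,0.32,0.01,0.16,-1]]]}}

```text
clock: 4.72
position: [0.358, 0.3591, 0.2655]
orientation: [0.243, 0.666, -0.242, 0.662]
ft_force: [-0.2, 0.2, 1.1]
finger_gap: 1.001
```

```bash
python3 - <<'E'
from h import *
st()
to([.548,.200,.265],mk(-40,0))
for n in ("scene","wrist","top"):
    p=r.camera(n); cv2.imwrite(f"pics/{n}1.png",p["color"][:,:,::-1])
    V=p["view"]
    for d in r.pinpoint(p,"condenser")[:6]: print(n,round(d["conf"],2),(V[:3,:3].T@(np.array(d["xyz"])-V[:3,3])).round(4))
E
```

```text
t 4.72 pos [0.358  0.3591 0.2655] q [-1.495, 1.187, 0.534, 2.021, 1.12, 1.112, -1.373] F [-0.21  0.23  1.06] gap 1.001
[[-0.005, 0.644, 0.765], [0.004, 0.765, -0.644], [-1.0, -0.0, -0.006]] grasp [0.4704 0.2645 0.2646]
TCP [0.4354 0.2945 0.265 ] rot [-0.003, -0.012, 0.0] shift [-0.0005, 0.002, 0.5042]
scene 0.95 [0.6157 0.0012 0.1119]
scene 0.95 [0.4504 0.0517 0.1095]
scene 0.84 [0.5581 0.3447 0.108 ]
scene 0.83 [0.3582 0.126  0.1065]
scene 0.61 [0.5476 0.1964 0.2497]
scene 0.37 [0.4343 0.3789 0.0008]
wrist 0.97 [0.4507 0.0497 0.1022]
wrist 0.85 [ 0.6156 -0.002   0.1105]
wrist 0.78 [0.5513 0.1989 0.2525]
top 0.81 [0.5543 0.3488 0.1045]
top 0.67 [0.6144 0.0064 0.1113]
top 0.54 [0.5542 0.1984 0.2512]
top 0.53 [0.4556 0.0543 0.1071]
top 0.46 [0.3564 0.13   0.1086]
```

View pics/wrist1.png

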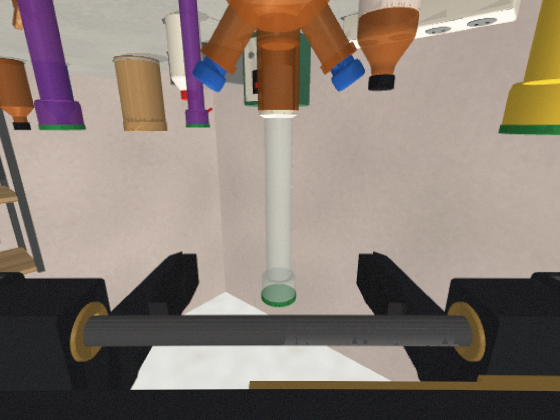

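View pics/scene1.png

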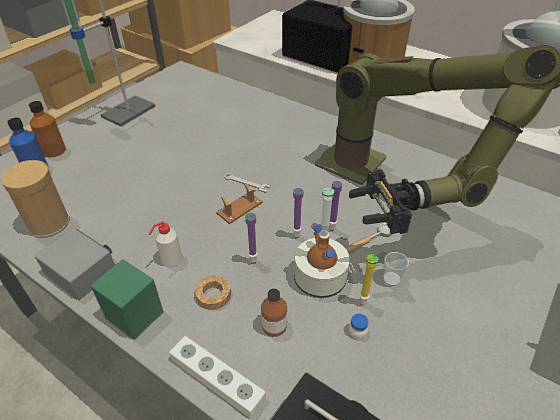

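The wrist view, which is upside-down, shows the clear tube with the green band centred between the fingers at column 278. It is seated in the amber neck, so the choice is confirmed. Advancing.

{"op": "apply_moves", "data": {"targets": [[[0,-0.01,0,0,0,0.2,-1],[0,-0.01,0,0,0,0.35,-1],[0,-0.01,0,0,0,0.45,-1],[0,-0.01,0,0,0,0.5,-1],[0,-0.01,0,0,0,0.505,-1]]]}}

```text
clock: 5.65
position: [0.4346, 0.2941, 0.2669]
orientation: [0.242, 0.663, -0.241, 0.665]
ft_force: [-0.5, 0.0, -0.0]
finger_gap: 0.998
```

```bash
python3 - <<'E'
from h import *
st()
for n in ("scene","wrist"):
    p=r.camera(n); cv2.imwrite(f"pics/{n}2.png",p["color"][:,:,::-1] if n=="wrist" else cv2.resize(p["color"][150:310,260:460,::-1],None,fx=4,fy=3.75))
E
```

```text
t 5.65 pos [0.4346 0.2941 0.2669] q [-1.345, 1.217, 0.611, 2.063, 1.336, 1.004, -1.504] F [-0.49  0.05 -0.05] gap 0.998
[[0.003, 0.643, 0.766], [0.0, 0.766, -0.643], [-1.0, 0.002, 0.002]] grasp [0.5472 0.1996 0.2673]
```

View pics/wrist2.png

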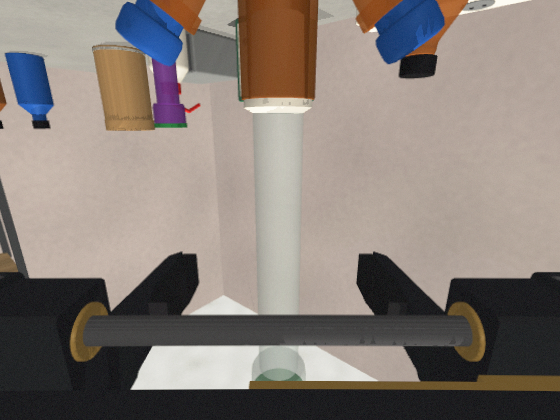

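View pics/scene2.png

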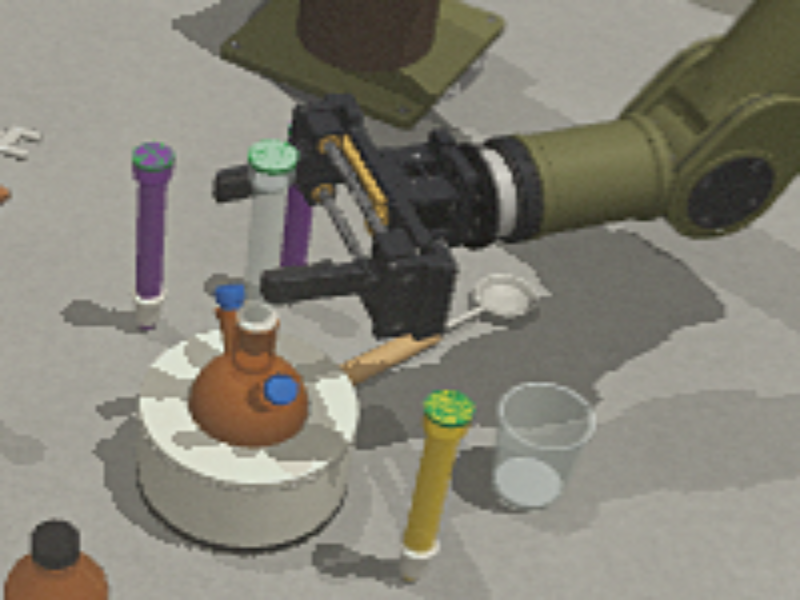

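The tube is between the fingers at column 277, below the green band. Closing.

{"op": "apply_moves", "data": {"targets": [[[0,0,0,0,0,0,1],[0,0,0,0,0,0,1],[0,0,0,0,0,0,1],[0,0,0,0,0,0,1],[0,0,0,0,0,0,1],[0,0,0,0,0,0,1],[0,0,0,0,0,0,1],[0,0,0,0,0,0,1]]], "force": 20}}

```text
clock: 6.75
position: [0.4342, 0.2948, 0.2666]
orientation: [0.242, 0.664, -0.241, 0.665]
ft_force: [-0.1, -0.6, -0.5]
finger_gap: 0.23
```

```bash
python3 - <<'E'
from h import *
st()
p=r.camera("wrist"); cv2.imwrite("pics/wrist3.png",p["color"][:,:,::-1])
E
```

```text
t 6.75 pos [0.4342 0.2948 0.2666] q [-1.347, 1.218, 0.611, 2.063, 1.336, 1.004, -1.504] F [-0.06 -0.56 -0.51] gap 0.23
[[0.002, 0.642, 0.767], [0.001, 0.767, -0.642], [-1.0, 0.002, 0.002]] grasp [0.5469 0.2004 0.2668]
```

View pics/wrist3.png

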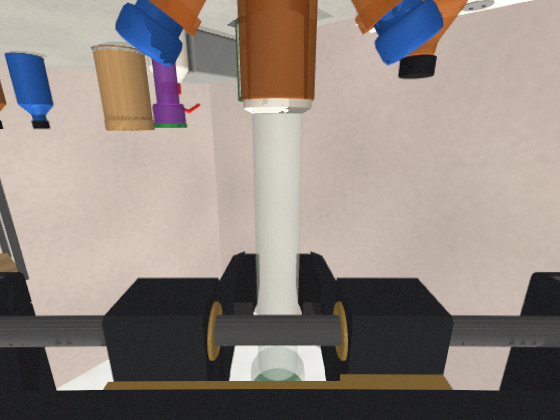

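The tube is gripped: the gap is about 20 mm. Lifting straight up.

{"op": "apply_moves", "data": {"targets": [[[0,0,0,-0.06,0,0,1],[0,0,0,-0.12,0,0,1],[0,0,0,-0.18,0,0,1],[0,0,0,-0.24,0,0,1],[0,0,0,-0.32,0,0,1],[0,0,0,-0.4,0,0,1],[0,0,0,-0.5,0,0,1],[0,0,0,-0.6,0,0,1],[0,0,0,-0.65,0,0,1],[0,0,0,-0.65,0,0,1]]]}}

```text
clock: 8.05
position: [0.4338, 0.2946, 0.3972]
orientation: [0.243, 0.664, -0.24, 0.665]
ft_force: [-0.2, -0.4, -1.2]
finger_gap: 0.227
```

```bash
python3 - <<'E'
from h import *
st()
p=r.camera("wrist"); cv2.imwrite("pics/wrist4.png",p["color"][:,:,::-1])
p=r.camera("scene"); cv2.imwrite("pics/scene4.png",p["color"][:,:,::-1])
E
```

```text
t 8.05 pos [0.4338 0.2946 0.3972] q [-1.388, 0.966, 0.701, 2.078, 1.355, 1.048, -1.268] F [-0.24 -0.41 -1.16] gap 0.227
[[0.003, 0.642, 0.767], [0.002, 0.767, -0.642], [-1.0, 0.003, 0.001]] grasp [0.5465 0.2003 0.3973]
```

View pics/wrist4.png

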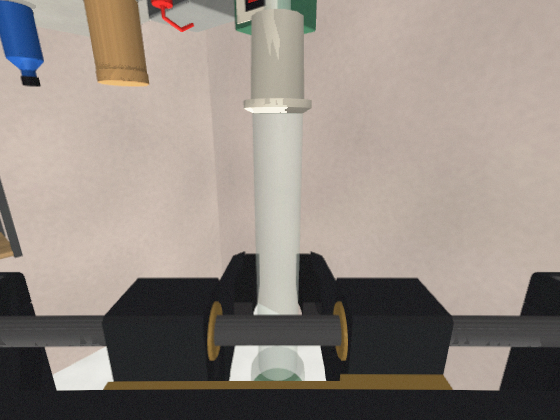

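View pics/scene4.png

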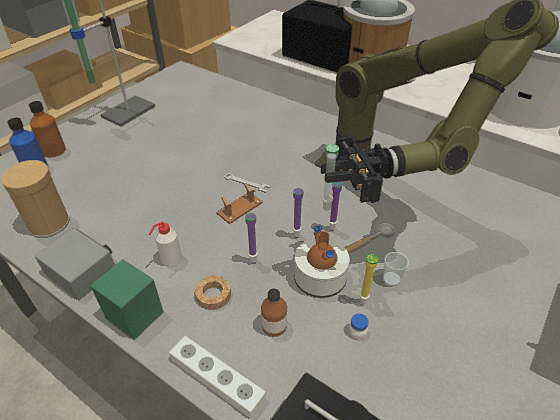

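```bash
python3 - <<'E'
from h import *
to([.53,.12,.41],mk(-35,30))
E
```

```text
TCP [0.4257 0.193  0.4835] rot [-0.159, 1.001, -0.046] shift [-0.4374, -0.4158, 0.2964]
```

{"op": "apply_moves", "data": {"targets": [[[-0.05,0.2,0,-0.1,-0.1,0.05,1],[-0.1,0.45,0,-0.2,-0.2,0.12,1],[-0.12,0.7,-0.03,-0.3,-0.3,0.2,1],[-0.16,0.9,-0.05,-0.4,-0.4,0.27,1],[-0.16,1,-0.05,-0.44,-0.42,0.3,1],[-0.16,1,-0.05,-0.44,-0.42,0.3,1]]]}}

```text
clock: 8.9
position: [0.4258, 0.1909, 0.4845]
orientation: [0.261, 0.826, -0.151, 0.477]
ft_force: [0.6, 0.3, -0.7]
finger_gap: 0.231
```

```bash
python3 - <<'E'
from h import *
st()
to([.50,.00,.38],mk(-25,60))
E
```

```text
t 8.9 pos [0.4258 0.1909 0.4845] q [-1.247, 0.504, 0.65, 2.194, 1.348, 0.723, -0.898] F [ 0.61  0.31 -0.69] gap 0.231
[[-0.409, 0.575, 0.709], [0.287, 0.818, -0.498], [-0.866, -0.001, -0.5]] grasp [0.53   0.1177 0.411 ]
TCP [0.4334 0.0311 0.5073] rot [-0.241, 0.998, -0.239] shift [-0.3435, -0.6325, 0.3677]
```

{"op": "apply_moves", "data": {"targets": [[[-0.05,0.2,-0.05,-0.06,-0.12,0.07,1],[-0.1,0.45,-0.1,-0.15,-0.28,0.16,1],[-0.15,0.7,-0.15,-0.25,-0.44,0.26,1],[-0.2,0.9,-0.2,-0.32,-0.57,0.33,1],[-0.24,1,-0.24,-0.34,-0.63,0.37,1],[-0.24,1,-0.24,-0.34,-0.63,0.37,1],[-0.24,1,-0.24,-0.34,-0.63,0.37,1]]]}}

```text
clock: 9.78
position: [0.4338, 0.0311, 0.5054]
orientation: [0.21, 0.943, -0.057, 0.251]
ft_force: [0.2, 0.0, -1.1]
finger_gap: 0.226
```

```bash
python3 - <<'E'
from h import *
st()
to([.48,-.10,.33],mk(-10.3,90))
E
```

```text
t 9.78 pos [0.4338 0.0311 0.5054] q [-0.564, 0.24, 0.335, 2.168, 0.653, 0.415, 0.32] F [ 0.23  0.03 -1.13] gap 0.226
[[-0.786, 0.425, 0.45], [0.367, 0.905, -0.214], [-0.498, -0.003, -0.867]] grasp [ 4.999e-01 -3.000e-04  3.779e-01]
TCP [ 0.48  -0.1    0.477] rot [-0.134, 0.989, -0.482] shift [-0.3515, -0.4948, 0.3671]
```

{"op": "apply_moves", "data": {"targets": [[[-0.03,0.2,-0.1,-0.06,-0.1,0.07,1],[-0.06,0.45,-0.2,-0.15,-0.2,0.16,1],[-0.1,0.7,-0.35,-0.25,-0.35,0.26,1],[-0.13,0.9,-0.45,-0.32,-0.45,0.33,1],[-0.13,0.99,-0.48,-0.35,-0.49,0.37,1],[-0.13,0.99,-0.48,-0.35,-0.49,0.37,1],[-0.13,0.99,-0.48,-0.35,-0.49,0.37,1]]]}}

```text
clock: 10.65
position: [0.4804, -0.0974, 0.4757]
orientation: [0.089, 0.996, -0.001, -0.001]
ft_force: [-0.1, 0.6, -1.2]
finger_gap: 0.228
```

```bash
python3 - <<'E'
from h import *
st()
to([.4677,-.1844,.16],mk(-10.3,90))
for n in ("scene","wrist","top"):
    p=r.camera(n); cv2.imwrite(f"pics/{n}5.png",p["color"][:,:,::-1])
    V=p["view"]
    for l in ("rest_line","rest"):
        for d in r.pinpoint(p,l)[:2]: print(n,l,round(d["conf"],2),(V[:3,:3].T@(np.array(d["xyz"])-V[:3,3])).round(4))
E
```

```text
t 10.65 pos [ 0.4804 -0.0974  0.4757] q [0.172, 0.418, -0.099, 1.867, 0.055, 0.862, 1.438] F [-0.05  0.61 -1.17] gap 0.228
[[-0.984, 0.178, -0.003], [0.178, 0.984, -0.002], [0.002, -0.002, -1.0]] grasp [ 0.48   -0.0976  0.3287]
TCP [ 0.4677 -0.1844  0.307 ] rot [-0.004, -0.004, 0.002] shift [-0.0168, -0.4376, 0.8442]
scene rest_line 0.82 [ 0.4538 -0.1852  0.0563]
scene rest_line 0.69 [ 0.3364  0.245  -0.0029]
scene rest 0.63 [ 4.533e-01 -1.850e-01 -1.000e-04]
wrist rest_line 0.74 [ 0.4509 -0.1872  0.0615]
wrist rest 0.86 [ 4.508e-01 -1.857e-01 -1.000e-04]
```

View pics/wrist5.png

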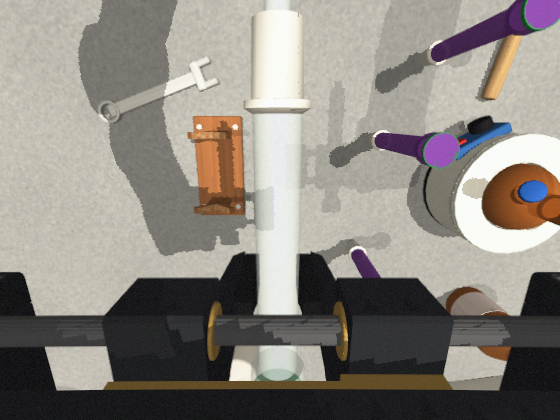

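View pics/scene5.png

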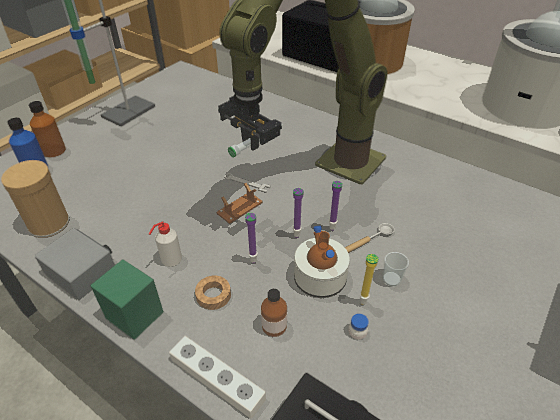

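{"op": "apply_moves", "data": {"targets": [[[0,0,0,0,-0.15,0.15,1],[0,0,0,-0.02,-0.3,0.3,1],[0,0,0,-0.02,-0.42,0.5,1],[0,0,0,-0.02,-0.44,0.7,1],[0,0,0,-0.02,-0.44,0.8,1],[0,0,0,-0.02,-0.44,0.84,1],[0,0,0,-0.02,-0.44,0.84,1]]]}}

```text
clock: 11.98
position: [0.4685, -0.1865, 0.3087]
orientation: [0.09, 0.996, -0.001, -0.0]
ft_force: [0.3, 0.5, -1.2]
finger_gap: 0.231
```

```bash
python3 - <<'E'
from h import *
s,Rm=st()
to([.4677,-.1844,.065],mk(-10.3,90))
for n in ("scene","wrist","top"):
    p=r.camera(n); im=p["color"][:,:,::-1].copy()
    a=np.radians(-10.3);c=np.array([.452,-.183,0]);ux=np.array([np.cos(a),np.sin(a),0]);uy=np.array([-ux[1],ux[0],0])
    pts=[c+ux*X+uy*Y+[0,0,Z] for X in(-.05,.05) for Y,Z in((-.0225,.07),(.0225,.07))]+[c+ux*X+uy*Y+[0,0,.01] for X in(-.075,.075) for Y in(-.035,.035)]
    for u in P(p,pts): cv2.circle(im,tuple(int(round(x)) for x in u),2,(0,255,0),-1)
    if n=="scene": im=cv2.resize(im[110:230,190:350],None,fx=5,fy=5)
    if n=="top": im=cv2.resize(im[170:290,290:450],None,fx=5,fy=5)
    cv2.imwrite(f"pics/{n}6.png",im)
    V=p["view"]
    for l in ("rest_line","rest"):
        for d in r.pinpoint(p,l)[:1]: print(n,l,round(d["conf"],2),(V[:3,:3].T@(np.array(d["xyz"])-V[:3,3])).round(4))
E
```

```text
t 11.97 pos [ 0.4685 -0.1865  0.3087] q [0.329, 0.688, -0.068, 2.02, 0.107, 0.438, 1.57] F [ 0.29  0.46 -1.22] gap 0.231
[[-0.984, 0.18, -0.001], [0.18, 0.984, -0.002], [0.001, -0.002, -1.0]] grasp [ 0.4683 -0.1867  0.1617]
TCP [ 0.4677 -0.1844  0.212 ] rot [-0.004, -0.001, -0.002] shift [0.0053, 0.0104, 0.4835]
scene rest_line 0.77 [ 0.4529 -0.1859  0.0568]
scene rest 0.93 [ 0.4512 -0.1846 -0.004 ]
wrist rest_line 0.51 [ 0.4006 -0.002   0.0025]
top rest_line 0.73 [ 0.4503 -0.1797  0.0626]
top rest 0.68 [ 0.4496 -0.1786  0.001 ]
```

View pics/wrist6.png

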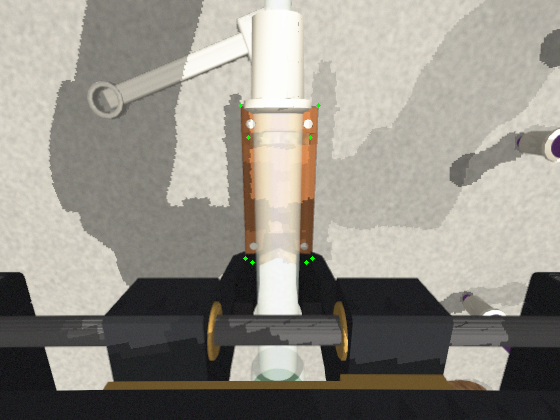

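View pics/scene6.png

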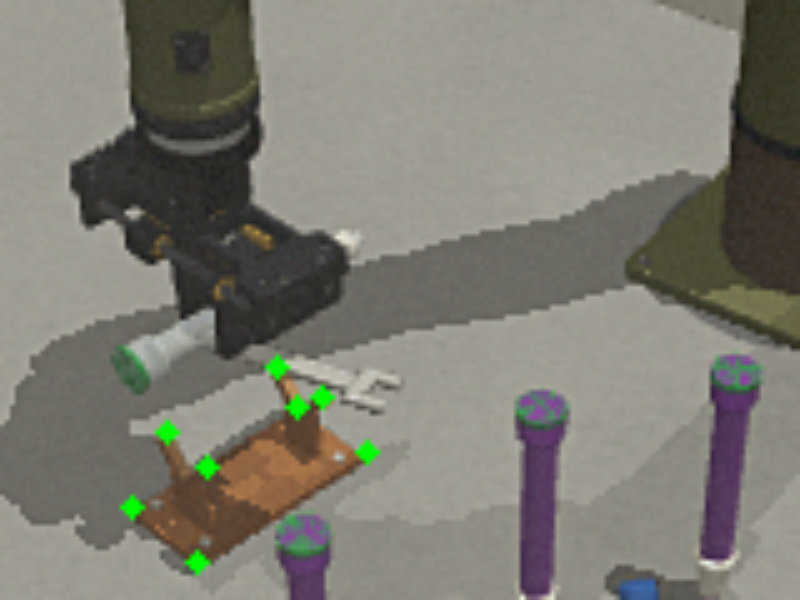

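View pics/top6.png

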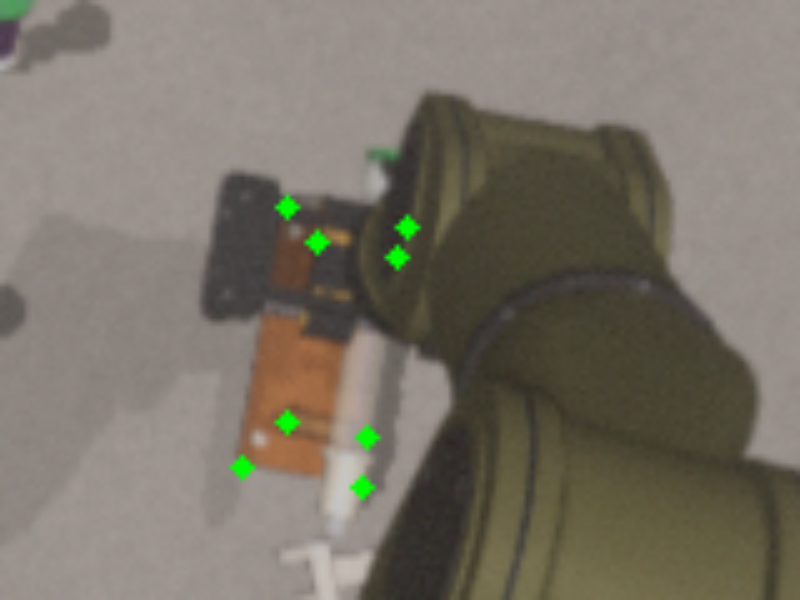

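In the wrist view the rest's screws are centred at columns 279.5 and 278.5, and the tube is at 277.5. The overlay of my rest estimate fits to about 2 px. I'll lower with a 2 mm shift in y.

{"op": "apply_moves", "data": {"targets": [[[0,0,0,0.005,0.01,0.15,1],[0,0,0,0.005,0.01,0.28,1],[0,0,0,0.005,0.01,0.38,1],[0,0,0,0.005,0.01,0.43,1],[0,0,0,0.005,0.01,0.46,1],[0,0,0,0.005,0.01,0.475,1],[0,0,0,0.005,0.01,0.475,1]]]}}

```text
clock: 13.3
position: [0.4678, -0.1847, 0.2143]
orientation: [0.09, 0.996, -0.001, 0.0]
ft_force: [-0.5, -0.1, -0.8]
finger_gap: 0.232
```

```bash
python3 - <<'E'
from h import *
s,Rm=st()
to([.4677,-.1844,.062],mk(-10.3,90))
for n in ("scene","wrist"):
    p=r.camera(n); im=p["color"][:,:,::-1].copy()
    if n=="scene": im=cv2.resize(im[130:230,190:310],None,fx=6,fy=6)
    cv2.imwrite(f"pics/{n}7.png",im)
E
```

```text
t 13.3 pos [ 0.4678 -0.1847  0.2143] q [0.303, 0.866, -0.033, 2.066, 0.128, 0.211, 1.547] F [-0.47 -0.07 -0.78] gap 0.232
[[-0.984, 0.18, 0.0], [0.18, 0.984, -0.002], [-0.001, -0.002, -1.0]] grasp [ 0.4679 -0.185   0.0673]
TCP [ 0.4677 -0.1844  0.209 ] rot [-0.004, 0.001, -0.002] shift [0.0008, 0.0012, 0.0264]
```

View pics/wrist7.png

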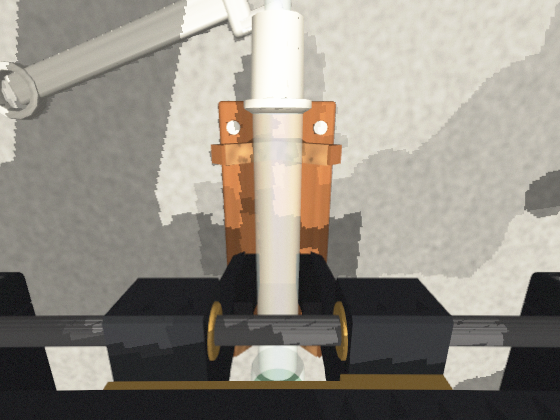

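View pics/scene7.png

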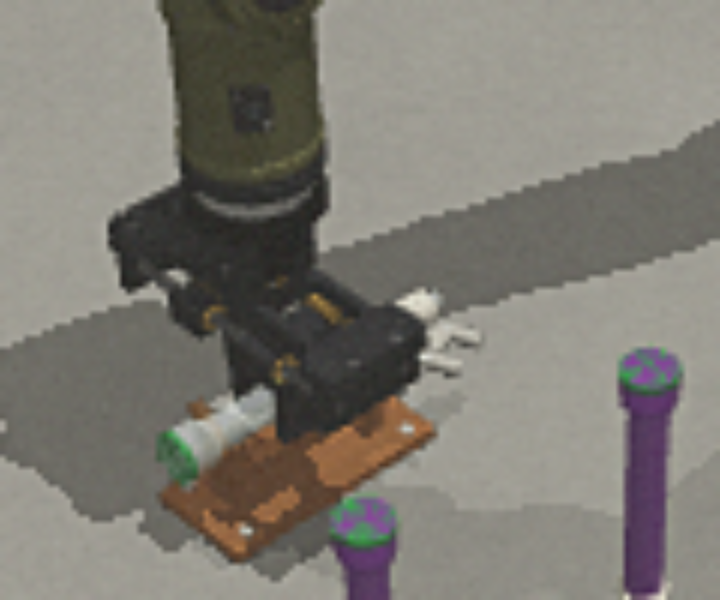

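The tube is at column 278 and the notch centre at 276, so they agree to within about 1 mm. Lowering until contact.

{"op": "apply_moves", "data": {"targets": [[[0,0,0,0,0,0.01,1],[0,0,0,0,0,0.018,1],[0,0,0,0,0,0.025,1],[0,0,0,0,0,0.025,1]]]}}

```text
clock: 13.9
position: [0.4679, -0.1852, 0.2112]
orientation: [0.091, 0.996, -0.002, 0.001]
ft_force: [-2.1, 0.2, 18.3]
finger_gap: 0.226
```

```bash
python3 - <<'E'
from h import *
st()
E
```

```text
t 13.9 pos [ 0.4679 -0.1852  0.2112] q [0.302, 0.872, -0.03, 2.067, 0.129, 0.202, 1.546] F [-2.14  0.24 18.33] gap 0.226
[[-0.984, 0.181, 0.002], [0.181, 0.984, -0.004], [-0.003, -0.003, -1.0]] grasp [ 0.4682 -0.1858  0.0642]
```

Contact shows as 18 N. I'll ease off, then open.

{"op": "apply_moves", "data": {"targets": [[[0,0,0,0,0,-0.003,1],[0,0,0,0,0,-0.004,1],[0,0,0,0,0,-0.004,1]]]}}

```text
clock: 14.28
position: [0.4679, -0.1852, 0.2117]
orientation: [0.091, 0.996, -0.002, 0.001]
ft_force: [0.2, 0.3, 0.1]
finger_gap: 0.229
```

```bash
python3 - <<'E'
from h import *
st()
E
```

```text
t 14.28 pos [ 0.4679 -0.1852  0.2117] q [0.303, 0.871, -0.03, 2.067, 0.129, 0.204, 1.546] F [0.25 0.28 0.11] gap 0.229
[[-0.984, 0.181, 0.002], [0.181, 0.984, -0.004], [-0.002, -0.003, -1.0]] grasp [ 0.4681 -0.1857  0.0647]
```

{"op": "apply_moves", "data": {"targets": [[[0,0,0,0,0,0,0.4],[0,0,0,0,0,0,0.3],[0,0,0,0,0,0,0],[0,0,0,0,0,0,-0.4],[0,0,0,0,0,0,-0.8],[0,0,0,0,0,0,-0.8],[0,0,0,0,0,0,-0.8]]]}}

```text
clock: 15.15
position: [0.4679, -0.1852, 0.2118]
orientation: [0.091, 0.996, -0.002, 0.001]
ft_force: [0.4, -0.2, 0.1]
finger_gap: 0.889
```

```bash
python3 - <<'E'
from h import *
st()
for n in ("scene","wrist"):
    p=r.camera(n); im=p["color"][:,:,::-1].copy()
    if n=="scene": im=cv2.resize(im[130:230,190:310],None,fx=6,fy=6)
    cv2.imwrite(f"pics/{n}8.png",im)
E
```

```text
t 15.15 pos [ 0.4679 -0.1852  0.2118] q [0.303, 0.871, -0.03, 2.067, 0.129, 0.204, 1.546] F [ 0.43 -0.17  0.07] gap 0.889
[[-0.984, 0.181, 0.002], [0.181, 0.984, -0.004], [-0.003, -0.003, -1.0]] grasp [ 0.4682 -0.1857  0.0648]
```

View pics/wrist8.png

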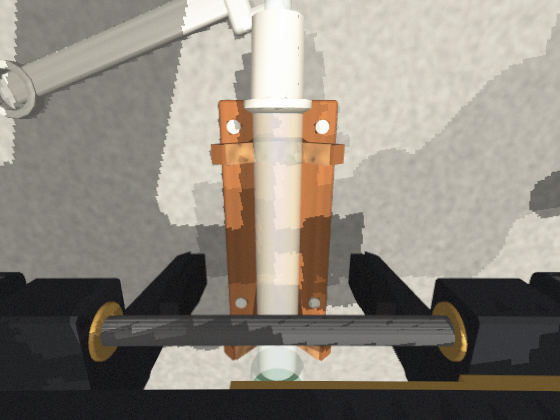

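View pics/scene8.png

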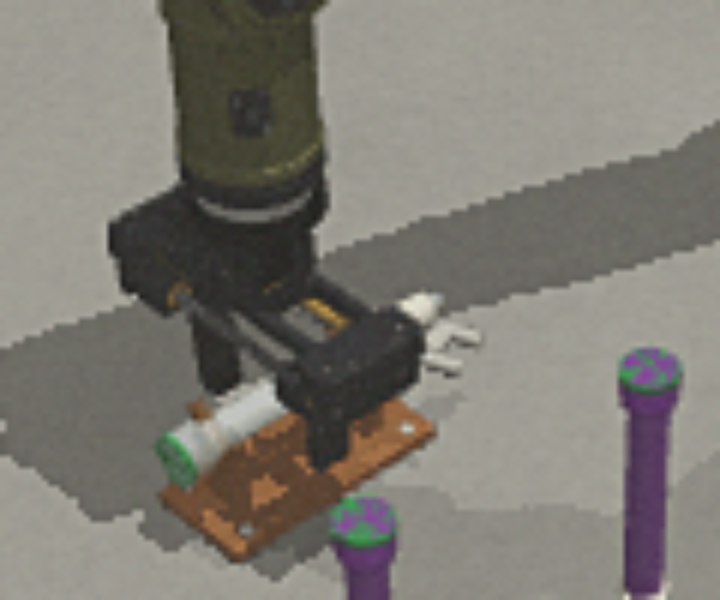

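The tube lies in both notches with the fingers clear. Retreating straight up.

{"op": "apply_moves", "data": {"targets": [[[0,0,0,0,0,-0.1,-0.8],[0,0,0,0,0,-0.25,-0.8],[0,0,0,0,0,-0.45,-0.8],[0,0,0,0,0,-0.7,-1],[0,0,0,0,0,-0.9,-1],[0,0,0,0,0,-1,-1],[0,0,0,0,0,-1,-1]]]}}

```text
clock: 16.12
position: [0.4677, -0.1846, 0.413]
orientation: [0.091, 0.996, -0.002, 0.003]
ft_force: [-0.3, 0.3, -0.4]
finger_gap: 0.996
```

```bash
python3 - <<'E'
from h import *
st()
for n in ("scene","wrist","top"):
    p=r.camera(n); im=p["color"][:,:,::-1].copy()
    V=p["view"]
    for l in ("rest_line","rest","condenser","flask_neck"):
        for d in r.pinpoint(p,l)[:5]: print(n,l,round(d["conf"],2),(V[:3,:3].T@(np.array(d["xyz"])-V[:3,3])).round(4))
    if n=="scene": im=cv2.resize(im[130:230,190:310],None,fx=6,fy=6)
    cv2.imwrite(f"pics/{n}9.png",im)
to([.5,.0,.3],mk(-40,90))
E
```

```text
t 16.12 pos [ 0.4677 -0.1846  0.413 ] q [0.346, 0.516, -0.096, 1.924, 0.079, 0.699, 1.591] F [-0.32  0.3  -0.41] gap 0.996
[[-0.983, 0.181, 0.005], [0.181, 0.984, -0.005], [-0.006, -0.004, -1.0]] grasp [ 0.4684 -0.1852  0.266 ]
scene rest_line 0.69 [ 0.4523 -0.1859  0.0551]
scene rest_line 0.18 [0.7656 0.1864 0.0009]
scene rest 0.76 [ 0.4497 -0.1823 -0.0023]
scene rest 0.71 [0.5463 0.1961 0.0009]
scene condenser 0.94 [0.5573 0.3455 0.1092]
scene condenser 0.93 [0.4493 0.0518 0.1076]
scene condenser 0.61 [6.166e-01 4.000e-04 1.087e-01]
scene condenser 0.59 [ 0.4514 -0.184   0.0641]
scene condenser 0.59 [0.36   0.1264 0.1089]
scene flask_neck 0.73 [0.552  0.1983 0.182 ]
wrist rest_line 0.74 [ 0.4527 -0.1825  0.0625]
wrist rest 0.86 [ 0.4525 -0.1848 -0.0009]
wrist condenser 0.71 [0.4497 0.047  0.1047]
top rest_line 0.91 [ 0.4501 -0.1761  0.0627]
top rest_line 0.24 [0.432  0.3774 0.0017]
top rest 0.76 [ 0.4489 -0.1801  0.0022]
top condenser 0.71 [0.3593 0.1283 0.1088]
top condenser 0.59 [0.557  0.3505 0.1067]
top condenser 0.52 [0.4554 0.0499 0.1102]
top condenser 0.46 [0.6143 0.0048 0.1095]
top condenser 0.3 [4.059e-01 1.400e-03 2.000e-04]
top flask_neck 0.87 [0.5489 0.1993 0.1773]
TCP [0.5   0.    0.447] rot [-0.005, 0.006, 0.986] shift [0.0063, 0.9361, -0.1792]
```

View pics/wrist9.png

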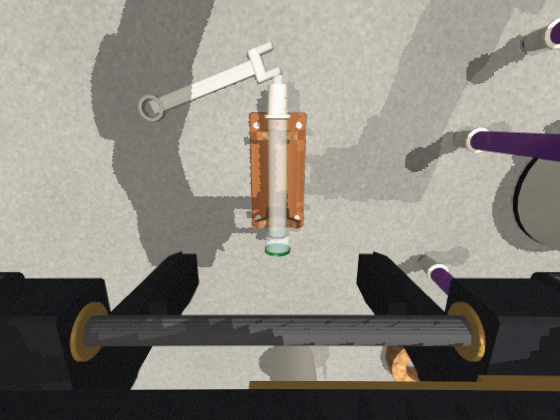

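View pics/scene9.png

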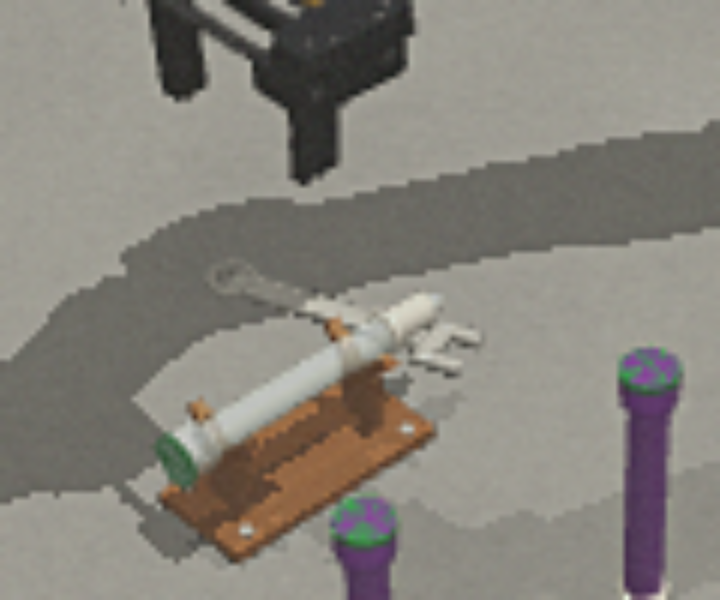

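The condenser lies in both notches at about (0.451, -0.184, 0.064), as wanted. Now for the flask: turn the jaws to its y axis (tool az about 53°).

```bash
python3 - <<'E'
from h import *
to([.5,.0,.29],mk(20,90))
E
```

```text
TCP [ 0.5   -0.     0.437] rot [-0.007, 0.003, -1.014] shift [0.0064, 0.9362, -0.1292]
```

{"op": "apply_moves", "data": {"targets": [[[0,0,-0.15,0,0.2,-0.1,-1],[0,0,-0.4,0,0.4,-0.13,-1],[0,0,-0.65,0,0.6,-0.13,-1],[0,0,-0.9,0,0.8,-0.13,-1],[0,0,-1,0,0.93,-0.13,-1],[0,0,-1,0,0.93,-0.13,-1]]]}}

```text
clock: 17.62
position: [0.5013, 0.0005, 0.4373]
orientation: [-0.172, 0.985, -0.001, 0.001]
ft_force: [-0.8, -1.9, 0.2]
finger_gap: 0.999
```

```bash
python3 - <<'E'
from h import *
st()
to([.535,.17,.28],mk(50,90))
E
```

```text
t 17.62 pos [5.013e-01 5.000e-04 4.373e-01] q [0.068, 0.488, -0.248, 1.89, 0.168, 0.782, 1.646] F [-0.82 -1.86  0.23] gap 0.999
[[-0.941, -0.339, 0.002], [-0.339, 0.941, -0.002], [-0.002, -0.003, -1.0]] grasp [5.016e-01 2.000e-04 2.903e-01]
TCP [0.535 0.17  0.427] rot [-0.006, 0.001, -1.006] shift [-0.4458, 0.7403, 0.0498]
```

{"op": "apply_moves", "data": {"targets": [[[0,0,-0.2,-0.1,0.15,0,-1],[0,0,-0.45,-0.2,0.35,0,-1],[0,0,-0.7,-0.3,0.55,0,-1],[0,0,-0.9,-0.4,0.68,0,-1],[0,0,-1,-0.45,0.74,0.05,-1],[0,0,-1,-0.45,0.74,0.05,-1]]]}}

```text
clock: 18.38
position: [0.5358, 0.1693, 0.4256]
orientation: [-0.42, 0.907, -0.002, -0.001]
ft_force: [0.1, -0.2, -0.4]
finger_gap: 1.001
```

```bash
python3 - <<'E'
from h import *
st()
to([.548,.199,.24],mk(52,90))
for n in ("scene","wrist","top"):
    p=r.camera(n); im=p["color"][:,:,::-1].copy()
    V=p["view"]
    for l in ("flask","flask_neck","mantle_rim"):
        for d in r.pinpoint(p,l)[:3]: print(n,l,round(d["conf"],2),(V[:3,:3].T@(np.array(d["xyz"])-V[:3,3])).round(4))
    cv2.imwrite(f"pics/{n}10.png",im)
E
```

```text
t 18.38 pos [0.5358 0.1693 0.4256] q [-0.161, 0.595, -0.379, 1.728, 0.279, 0.873, 1.777] F [ 0.05 -0.24 -0.4 ] gap 1.001
[[-0.647, -0.763, 0.0], [-0.763, 0.647, -0.004], [0.003, -0.003, -1.0]] grasp [0.5358 0.1687 0.2786]
TCP [0.548 0.199 0.387] rot [-0.005, -0.006, -0.076] shift [-0.1534, 0.0501, 0.1924]
scene flask 0.79 [0.5498 0.1965 0.0457]
scene flask_neck 0.65 [0.5499 0.1995 0.1827]
scene flask_neck 0.57 [0.5485 0.1976 0.0451]
scene flask_neck 0.44 [ 0.336  -0.2467 -0.0032]
scene mantle_rim 0.76 [0.5486 0.2    0.0936]
wrist flask 0.98 [0.5499 0.1984 0.0463]
wrist flask_neck 0.73 [0.5472 0.1975 0.1796]
top flask 0.22 [ 0.4524 -0.1817  0.0625]
top flask 0.17 [ 4.324e-01  3.828e-01 -2.000e-04]
```

View pics/wrist10.png

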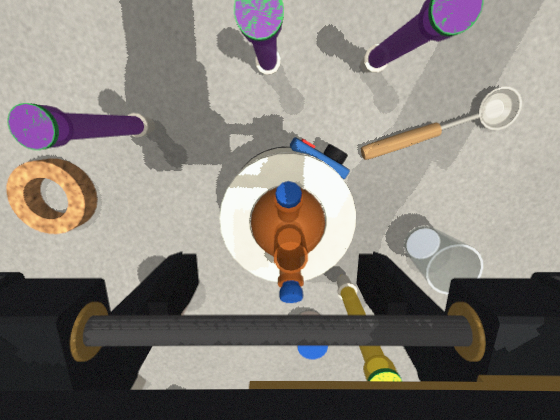

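```bash
python3 - <<'E'
from h import *
p=r.camera("wrist")
w=onz(p,[[288.5,191],[291,292]],.163);d=w[1]-w[0];print(w.round(4),w.mean(0).round(4),np.degrees(np.arctan2(d[1],d[0])))
to([.548,.1985,.20],mk(52,90))
E
```

```text
[[0.5147 0.1593 0.163 ]
 [0.5752 0.2365 0.163 ]] [0.5449 0.1979 0.163 ] 51.87517131052805
TCP [0.548  0.1985 0.347 ] rot [-0.007, -0.0, -0.073] shift [-0.1475, 0.046, 0.4001]
```

Yaw is 52°. I'll move over the neck first with the fingertips at z about 0.19, above the 0.181 rim, and check.

{"op": "apply_moves", "data": {"targets": [[[0,0,-0.07,-0.08,0.025,0.1,-1],[0,0,-0.07,-0.15,0.045,0.2,-1],[0,0,-0.07,-0.15,0.045,0.3,-1],[0,0,-0.07,-0.15,0.045,0.36,-1],[0,0,-0.07,-0.15,0.045,0.36,-1]]]}}

```text
clock: 19.65
position: [0.5482, 0.1987, 0.3539]
orientation: [-0.438, 0.899, -0.002, -0.0]
ft_force: [0.8, 0.4, 0.1]
finger_gap: 0.997
```

```bash
python3 - <<'E'
from h import *
st()
to([.548,.1985,.160],mk(52,90))
for n in ("scene","wrist"):
    p=r.camera(n); im=p["color"][:,:,::-1].copy()
    V=p["view"]
    for l in ("flask","flask_neck"):
        for d in r.pinpoint(p,l)[:1]: print(n,l,round(d["conf"],2),(V[:3,:3].T@(np.array(d["xyz"])-V[:3,3])).round(4))
    if n=="scene": im=cv2.resize(im[170:310,240:400],None,fx=5,fy=4.2)[:600]
    cv2.imwrite(f"pics/{n}11.png",im)
E
```

```text
t 19.65 pos [0.5482 0.1987 0.3539] q [-0.225, 0.713, -0.349, 1.742, 0.34, 0.748, 1.729] F [0.78 0.4  0.07] gap 0.997
[[-0.617, -0.787, 0.001], [-0.787, 0.617, -0.003], [0.002, -0.003, -1.0]] grasp [0.5483 0.1982 0.2069]
TCP [0.548  0.1985 0.307 ] rot [-0.005, -0.004, -0.003] shift [0.0007, 0.001, 0.2347]
scene flask 0.82 [0.5485 0.1966 0.0494]
scene flask_neck 0.76 [0.5514 0.1986 0.1825]
wrist flask 0.94 [0.5496 0.1981 0.0446]
wrist flask_neck 0.56 [0.5473 0.1971 0.1823]
```

View pics/wrist11.png

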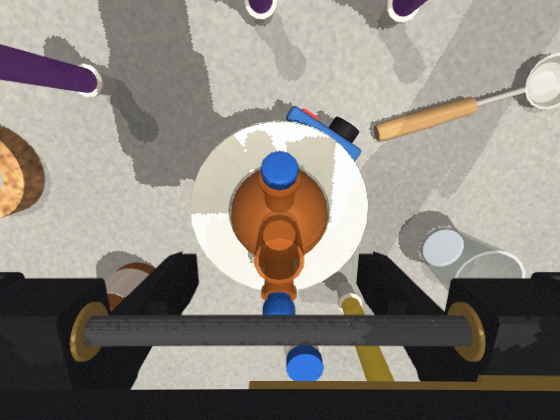

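View pics/scene11.png

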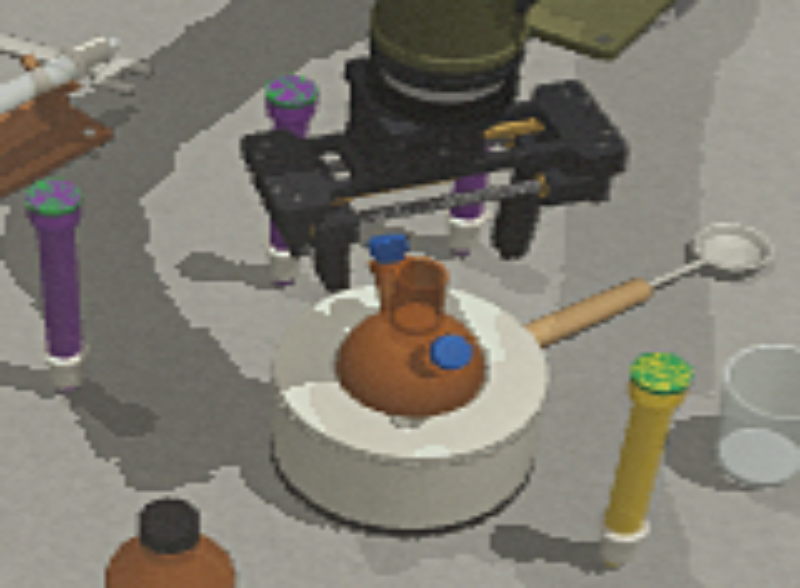

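The neck is centred at column 279 and the stopper line is square to the jaws. Descending and closing.

{"op": "apply_moves", "data": {"targets": [[[0,0,0,0,0,0.08,-1],[0,0,0,0,0,0.16,-1],[0,0,0,0,0,0.22,-1],[0,0,0,0,0,0.245,-1],[0,0,0,0,0,0.245,-1]]]}}

```text
clock: 20.58
position: [0.5488, 0.1987, 0.3062]
orientation: [-0.438, 0.899, -0.002, 0.001]
ft_force: [-1.0, -1.1, -0.4]
finger_gap: 1.003
```

```bash
python3 - <<'E'
from h import *
st()
E
```

```text
t 20.57 pos [0.5488 0.1987 0.3062] q [-0.245, 0.779, -0.316, 1.779, 0.378, 0.643, 1.696] F [-0.95 -1.06 -0.39] gap 1.003
[[-0.617, -0.787, 0.003], [-0.787, 0.617, -0.002], [-0.0, -0.004, -1.0]] grasp [0.5492 0.1984 0.1592]
```

{"op": "apply_moves", "data": {"targets": [[[0,0,0,0,0,0,0.2],[0,0,0,0,0,0,0.3],[0,0,0,0,0,0,1],[0,0,0,0,0,0,1],[0,0,0,0,0,0,1],[0,0,0,0,0,0,1],[0,0,0,0,0,0,1],[0,0,0,0,0,0,1]]], "force": 40}}

```text
clock: 21.58
position: [0.5485, 0.199, 0.3062]
orientation: [-0.438, 0.899, -0.001, 0.001]
ft_force: [-1.9, 1.2, 1.5]
finger_gap: 0.32
```

```bash
python3 - <<'E'
from h import *
st()
E
```

```text
t 21.57 pos [0.5485 0.199  0.3062] q [-0.245, 0.779, -0.316, 1.779, 0.378, 0.643, 1.696] F [-1.87  1.19  1.52] gap 0.32
[[-0.617, -0.787, 0.003], [-0.787, 0.617, -0.002], [-0.0, -0.003, -1.0]] grasp [0.5489 0.1987 0.1592]
```

The neck is gripped: the gap is about 28 mm. Lifting straight up.

{"op": "apply_moves", "data": {"targets": [[[0,0,0,0,0,-0.03,1],[0,0,0,0,0,-0.07,1],[0,0,0,0,0,-0.12,1],[0,0,0,0,0,-0.17,1],[0,0,0,0,0,-0.23,1],[0,0,0,0,0,-0.29,1],[0,0,0,0,0,-0.35,1],[0,0,0,0,0,-0.4,1],[0,0,0,0,0,-0.44,1],[0,0,0,0,0,-0.46,1]]]}}

```text
clock: 22.82
position: [0.5483, 0.1991, 0.3987]
orientation: [-0.438, 0.899, -0.001, 0.001]
ft_force: [-1.1, 0.3, -5.1]
finger_gap: 0.326
```

{"op": "apply_moves", "data": {"targets": [[[0,0,0,0,0,0,1],[0,0,0,0,0,0,1],[0,0,0,0,0,0,1],[0,0,0,0,0,0,1]]]}}

```text
clock: 23.32
position: [0.5483, 0.1991, 0.3985]
orientation: [-0.438, 0.899, -0.001, 0.001]
ft_force: [0.0, -0.2, -4.2]
finger_gap: 0.32
```

```bash
python3 - <<'E'
from h import *
st()
for n in ("scene","wrist","top"):
    p=r.camera(n); im=p["color"][:,:,::-1].copy()
    V=p["view"]
    for l in ("flask","flask_neck","mantle_rim","condenser"):
        for d in r.pinpoint(p,l)[:6]: print(n,l,round(d["conf"],2),(V[:3,:3].T@(np.array(d["xyz"])-V[:3,3])).round(4))
    if n=="scene": im=cv2.resize(im[150:310,200:400],None,fx=4,fy=3.75)
    cv2.imwrite(f"pics/{n}12.png",im)
E
```

```text
t 23.32 pos [0.5483 0.1991 0.3985] q [-0.21, 0.656, -0.375, 1.697, 0.307, 0.845, 1.758] F [ 0.04 -0.24 -4.18] gap 0.32
[[-0.617, -0.787, 0.003], [-0.787, 0.617, -0.002], [-0.0, -0.003, -1.0]] grasp [0.5487 0.1988 0.2515]
scene flask 0.85 [0.5464 0.1989 0.1416]
scene flask 0.42 [ 7.813e-01 -1.440e-02 -7.000e-04]
scene flask_neck 0.88 [0.5507 0.1997 0.2736]
scene flask_neck 0.71 [ 7.85e-01 -1.25e-02 -7.00e-04]
scene mantle_rim 0.72 [0.5456 0.1989 0.0924]
scene mantle_rim 0.59 [ 0.646   0.3763 -0.0017]
scene condenser 0.75 [ 0.3368 -0.2478 -0.0024]
scene condenser 0.69 [0.5611 0.346  0.1098]
scene condenser 0.68 [ 0.4513 -0.1853  0.0634]
scene condenser 0.64 [0.6163 0.0011 0.1077]
scene condenser 0.55 [ 0.4002  0.0009 -0.007 ]
scene condenser 0.48 [0.449  0.0486 0.1096]
wrist flask 0.89 [0.5468 0.1999 0.138 ]
wrist flask_neck 0.83 [0.547  0.1949 0.2719]
wrist condenser 0.98 [ 0.618  -0.0039  0.1101]
top flask_neck 0.37 [ 7.658e-01  1.863e-01 -7.000e-04]
top condenser 0.92 [ 0.4553 -0.1804  0.0644]
top condenser 0.66 [0.614  0.006  0.1102]
top condenser 0.57 [0.5559 0.3489 0.1076]
top condenser 0.57 [0.4556 0.0546 0.1075]
```

View pics/wrist12.png

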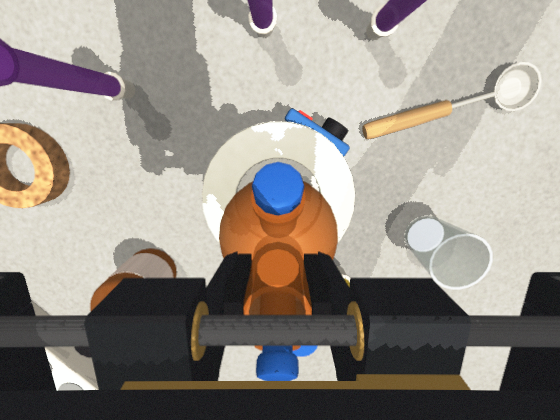

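View pics/scene12.png

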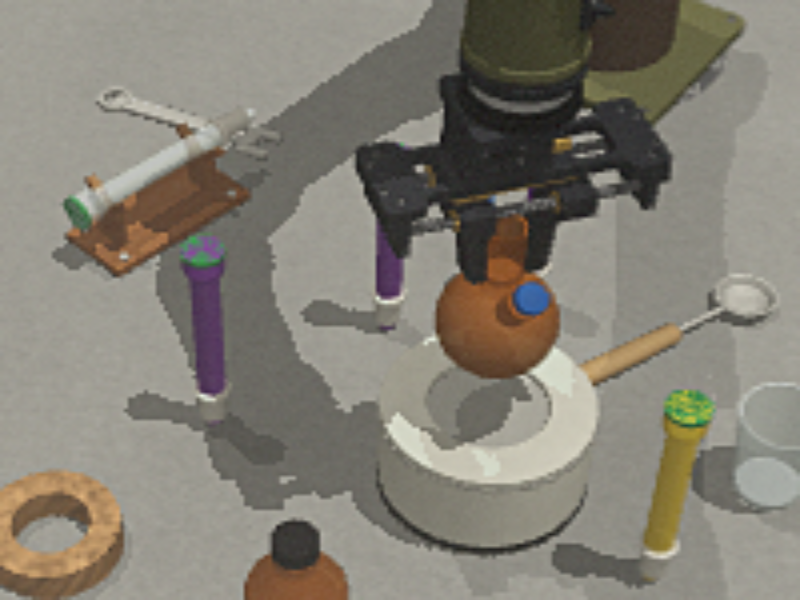

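The flask hangs upright with its bottom at z about 0.140, roughly 50 mm above the rim. The condenser is undisturbed in the rest.

```bash
python3 - <<'E'
from h import *
s,_=st(); print(np.abs(s["dq"]).max()); print(r.hand_in())
E
```

```text
t 24.07 pos [0.5483 0.1991 0.3987] q [-0.21, 0.656, -0.375, 1.697, 0.307, 0.845, 1.758] F [ 0.56 -0.41 -4.57] gap 0.32
[[-0.617, -0.787, 0.003], [-0.787, 0.617, -0.002], [-0.001, -0.003, -1.0]] grasp [0.5488 0.1989 0.2517]
0.002790923343520548
the job is handed in; nothing more can be done
None
```

I pulled the clear condenser straight up out of the middle neck and laid it in both notches of the rest, then let go. I then gripped the flask's middle neck, lifted it about 92 mm and handed in at 24 s while holding it still.

- **Condenser:** in the last images its middle was at about (0.451, -0.185, 0.063) from the scene camera. The rest's line is at about (0.452, -0.184, 0.062), and the fingers are well clear of it.
- **Flask:** its bottom was at z of about 0.14, roughly 50 mm above the mantle's rim. The camera estimates of its bottom and neck show it upright to within about 2°. It is carrying about 4.5 N of weight on a 40 N grip, and the arm is at rest.
- **Other things on the bench:** I saw no contact with any of them and no movement in the images, but I did not measure them again at the end.
- **Disagreements:** the top camera put the condenser about 4–5 mm off the other estimates, at (0.455, -0.180, 0.064). That camera had the same offset on the rest itself, so I take it as calibration error. When I lowered the condenser into the notches, the force briefly reached 18 N, and I eased it off before opening the gripper.

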